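# Make up two breakfast boards at the bakery counter

## Robot

A 6-joint arm with a two-finger parallel gripper is mounted at the origin on the work surface. World frame = base frame: x ahead of the robot, y to its left, z up, the work surface at z = 0. Lengths are in m, angles in rad, forces in N, time in s.
With the tool pointing down it reaches from about 0.35 to 0.8 m from the base axis. Payload 7.3 kg.
Tool frame: the origin (TCP) lies at the very end of the fingers, on their centre line; the grasp point (between the pads) lies 19 mm behind it; z points along the fingers, y is the line along which they close (so a half turn about z gives the same grasp; the last joint's range is limited). The gripper opens to 85 mm and grips with 20 to 120 N. Pads are 22 mm wide; open, the fingers measure 114 mm over their backs; the gripper's body (76 mm by 85 mm) begins 54 mm behind the grasp point. The pads swing forward as they close: fully open they stand 13 mm farther back than shut.
Start: joints at [-1.473, 0.342, 1.524, -0, 1.275, -0.146], TCP at [0.127, -0.509, 0.231] pointing down, gripper open.
Joint ranges: [-2.53, 2.53], [-0.77, 2.02], [0.04, 2.7], [-1, 4.14], [0.28, 2.66], [-3.11, 3.11]. Speed limits (rad/s): [2.57, 2.57, 3.14, 3.14, 3.14, 3.14].

## Interface

Orientations are given as a rotation vector (axis times angle).
In Python, from rig import env gives the robot as it stands.
- The arm moves only by the tool drive_tool, never from a script. Its argument "plan" is a list of rows, each an object of numbers: "gripper": the opening, from 0 (shut) to 1 (fully open); "x", "y", "z": the shift along the tool's x, y, z in cm; "yaw": the turn about the tool's z in degrees. A call has 1 to 12 rows; each row shifts and turns the commanded pose from where the row before left it, along the tool's axes as they then stand; what a row does not reach is not made up. A row lasts 1/12 s, in which the tool goes at most 41.7 mm and 7.16 degrees, less where a joint would pass 70% of its speed; a pose out of reach is approached as far as the arm can. A call with a gripper value outside its range is refused whole. The fingers move at their own pace and stop on an object; the grip force is fixed at half the most. Time passes only in rows, so rows that do not move let the fingers close. It gives the time, the measured TCP pose, the force, the opening and the grip force at its end, in the units of the state.
- env.observe(): the state, without advancing time (a new reading comes with each control period).
- env.grab_frame(name): name is "side" or "top"; returns a dict with "image" (420x560x3 uint8, blue, green, red), "fx", "fy", "cx", "cy" (pixels), "dist_coeffs" ([k1, k2, p1, p2, k3] as OpenCV has them; the pictures are not rectified), "xyz" and "rotation" of the camera in the world. Camera axes: x right, y down, z forward; pixel columns grow to the right and rows downward; lengths in m; the calibration is good to about 2 mm. A picture is of the moment at which its call begins. There is no depth.
- env.finish_job(): hands the job in; it is judged then, once.
The state is a dict: "t": time; "qpos": joint angles; "joint_vel": joint speeds; "tau": joint torques, N m; "tool_pos": TCP position; "ee_rot": TCP orientation; "wrist_force": force on the tool from outside, world axes, zero at the start; "wrist_torque": the same for the moment, N m; "finger_gap": finger opening in m; "grasp_force": force on a finger pad.
Only numpy, scipy, OpenCV 4.12 (cv2) and the standard library are available. Lean on these libraries where they do the work, as an engineer would, in place of code of your own. Each camera call takes 0.05 s, during which the arm holds its last target. There are 200 camera calls.

## Task

Make up two breakfasts from the single things set out on the counter. On the board with three pockets put the long roll in the oblong pocket, the tall jam jar in the large round pocket and the egg in its cup in the small round pocket; on the board with two pockets put the round roll in the large pocket and the small honey jar in the small one. Set each thing down gently, without dropping it, right way up and flat on the floor of its pocket, and leave the square roll, the pepper mill and the tumbler where they stand.

Things in the scene. Friction and masses are not known exactly. Their poses are not given: they have to be found in the camera images.
- board_three: Beech serving board, 174 x 186 mm and 20 mm thick, lying flat and immovable on the counter, with three pockets milled 8 mm deep into its top, so that their floors are 12 mm above the counter. Origin: centre of the underside; z up. Oblong pocket: 124 mm (along x) by 72 mm (along y), centre at x 0, y -47 mm. Large round pocket: 80 mm across, centre at x -37, y +43 mm. Small round pocket: 60 mm across, centre at x +47, y +43 mm.
- board_two: Beech serving board, 174 x 100 mm and 20 mm thick, lying flat and immovable on the counter, with two round pockets milled 8 mm deep into its top (floors 12 mm above the counter). Origin: centre of the underside; z up. Large pocket: 80 mm across, centre at x -37, y 0 mm. Small pocket: 60 mm across, centre at x +47, y 0 mm.
- long_roll: Oblong crusty roll with slanting cuts, rigid, 104 mm long (along its x), 48 mm wide (44 mm between the fingers, over the middle 80 mm of its length), 46 mm high, flat underneath, about 70 g. Origin: centre of the underside; z up.
- round_roll: Round domed roll with a star of five cuts on top, rigid, 60 mm across, 47 mm high, sides upright from 16 to 26 mm above its underside and narrowing above, about 60 g. Origin: centre of the underside; z up.
- jam_jar: The taller of the two jars: glass of dark jam with a paper label and a steel lid, 54 mm across, 75 mm high, straight sides, about 200 g. Origin: centre of the underside; z up.
- honey_jar: The small squat jar: honey, paper label and steel lid, 42 mm across, 46 mm high, straight sides, about 80 g. Origin: centre of the underside; z up.
- egg_cup: White china egg cup with a boiled egg in it (one rigid piece), 77 mm high: foot 40 mm across, narrow stem from 10 to 20 mm up, cup 46 mm across with straight sides from 34 to 48 mm up, the egg (40 mm across) rising above it; about 120 g. Origin: centre of the underside of the foot; z up.
- square_roll: Bystander, to be left alone: square seeded dark roll, 60 x 60 mm, 43 mm high. Origin: centre of the underside; z up.
- pepper_mill: Bystander, to be left alone: turned dark-wood pepper mill, 48 mm across, 93 mm high. Origin: centre of the underside; z up.
- tumbler: Bystander, to be left alone: open white china tumbler without a handle, 62 mm across, 62 mm high. Origin: centre of the underside; z up.
There are look-alikes about, which are no part of the job. What is shaped like the jam_jar but blue or turquoise is not meant.

How it is judged:
By the outcome, as a careful person would: the job done as asked, in the order asked, and still so for the second after the job is handed in, with the robot touching nothing.
It also fails if it takes over 128 s, if anything falls off the work surface, if the arm or the gripper's body presses on something with over 40 N, if the wrist force passes 120 N, or if a joint passes its speed limit or range.

## Working session

There is one attempt and no reset: what is moved stays moved. The work goes in short steps, Python scripts to look and compute and a tool call to move; the robot and the scene stay as the last step left them, time stands still between calls to the robot, and variables do not carry over. Pictures are saved under pics/ and viewed, at most 14 in all, crops included, and the job is handed in when it is done.

Besides the shell and the picture viewer there is one more tool, called after ">>>" as name(argument=value, ...) on one line, values as JSON. drive_tool: Moves the arm, as the interface text tells. Its arguments: {"type":"object","properties":{"plan":{"type":"array","items":{"type":"object","properties":{"gripper":{"type":"number"},"x":{"type":"number"},"y":{"type":"number"},"z":{"type":"number"},"yaw":{"type":"number"}}}}},"required":["plan"]}

```bash
ls; mkdir -p pics; python3 - <<'E'
from rig import env
import cv2,pickle
s=env.observe(); print({k:s[k] for k in('t','tool_pos','ee_rot','finger_gap')})
for n in('top','side'):
    f=env.grab_frame(n); pickle.dump(f,open(f'{n}0.pkl','wb')); cv2.imwrite(f'pics/{n}0.png',f['image'])
    print(n,f['fx'],f['cx'],f['cy'],f['dist_coeffs'],f['xyz'],f['rotation'])
E
```

```text
pics
{'t': 0.0, 'tool_pos': array([ 0.12671324, -0.50906604,  0.23061417]), 'ee_rot': array([-3.11675456e+00, -3.81850544e-01, -4.20035362e-05]), 'finger_gap': 0.08484517235548154}
top 442.22124708187215 274.4818964209634 207.22436049747458 [-0.0681845  0.         0.         0.         0.       ] [0.47917577 0.06623394 0.96552098] [-2.13631827  2.18844369 -0.12056144]
side 383.7969734033544 281.86127702580194 207.55626094735888 [-0.05490701  0.          0.          0.          0.        ] [ 0.49371399 -0.67285685  0.48585391] [-2.13087419  0.14839749 -0.06144351]
```

View pics/top0.png

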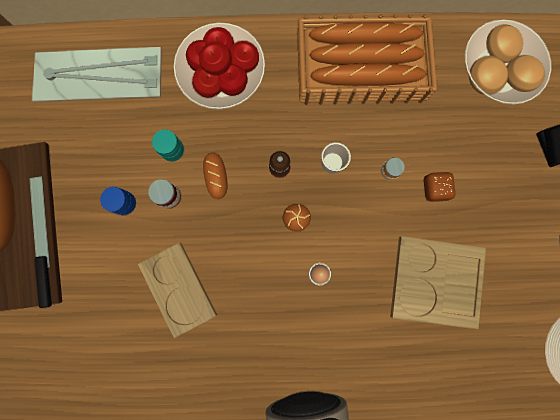

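View pics/side0.png

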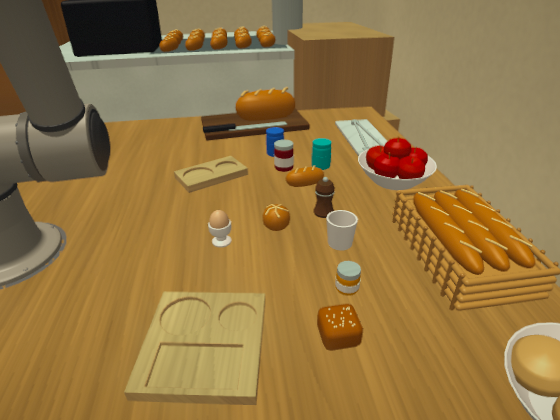

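```bash
cat > h.py <<'E'
import numpy as np,cv2
from scipy.spatial.transform import Rotation as R
def ray(f,uv):
    K=np.array([[f['fx'],0,f['cx']],[0,f['fy'],f['cy']],[0,0,1]])
    p=cv2.undistortPoints(np.array(uv,float).reshape(-1,1,2),K,np.array(f['dist_coeffs'])).reshape(-1,2)
    return np.c_[p,np.ones(len(p))]@R.from_rotvec(f['rotation']).as_matrix().T
def onplane(f,uv,z):
    d=ray(f,uv); return (f['xyz']+d*((z-f['xyz'][2])/d[:,2])[:,None])[:,:2]
def proj(f,P):
    K=np.array([[f['fx'],0,f['cx']],[0,f['fy'],f['cy']],[0,0,1]])
    M=R.from_rotvec(f['rotation']).as_matrix().T
    return cv2.projectPoints(np.array(P,float).reshape(-1,1,3),cv2.Rodrigues(M)[0],-M@f['xyz'],K,np.array(f['dist_coeffs']))[0].reshape(-1,2)
E
python3 - <<'E'
import pickle,cv2,numpy as np
from h import *
f=pickle.load(open('top0.pkl','rb')); im=f['image']
hsv=cv2.cvtColor(im,cv2.COLOR_BGR2HSV); lab=cv2.cvtColor(im,cv2.COLOR_BGR2LAB)
for n,p in dict(table=(250,350),table2=(240,120),b3=(400,250),b2=(150,290),lr=(215,180),rr=(290,222),jam=(162,190),hon=(395,165),egg=(319,273),cup=(311,278)).items():
    print(n,hsv[p[1],p[0]],lab[p[1],p[0]])
c=lambda x0,y0,x1,y1,k:cv2.resize(im[y0:y1,x0:x1],None,fx=k,fy=k,interpolation=cv2.INTER_CUBIC)
a=c(90,125,240,345,2.7);b=c(260,135,350,295,2.7);d=c(370,140,495,340,2.7)
h=max(x.shape[0] for x in(a,b,d))
cv2.imwrite('pics/top0z.png',np.hstack([cv2.copyMakeBorder(x,0,h-x.shape[0],0,0,cv2.BORDER_CONSTANT)for x in(a,b)])[:, :800])
cv2.imwrite('pics/top0y.png',d)
E
```

```text
table [ 16 155 138] [114 139 159]
table2 [ 16 153 125] [104 138 156]
b3 [ 19 110 162] [149 131 156]
b2 [ 18 127 155] [138 133 158]
lr [ 12 185 179] [131 154 170]
rr [ 16 156 186] [151 142 168]
jam [ 69  27 153] [157 120 132]
hon [ 66  25 156] [160 120 132]
egg [ 14 127 201] [167 142 161]
cup [ 15  84 125] [116 133 142]
```

View pics/top0z.png

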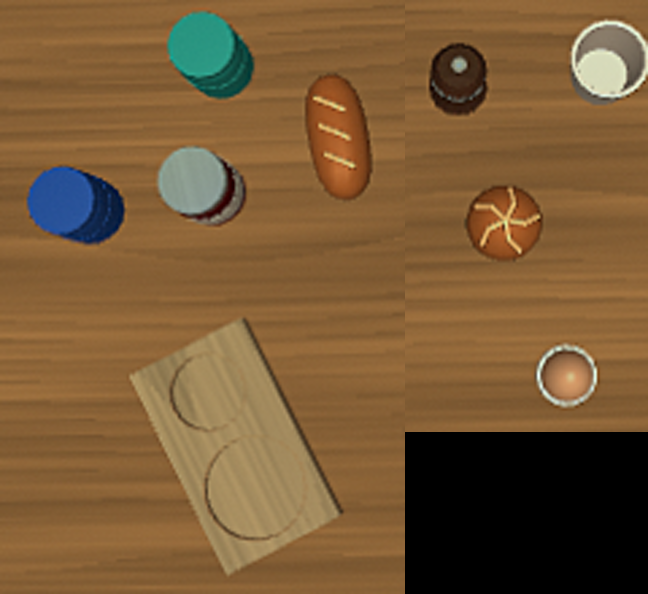

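View pics/top0y.png

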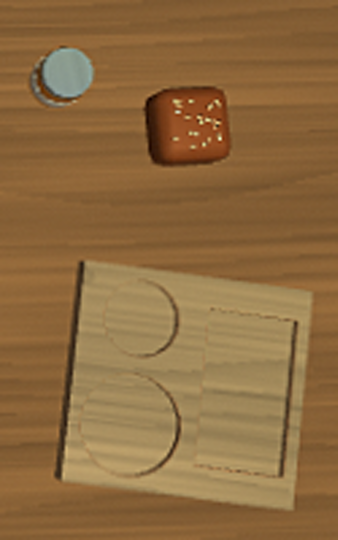

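```bash
cat > meas.py <<'E'
import pickle,cv2,numpy as np
from h import *
f=pickle.load(open('top0.pkl','rb')); g=pickle.load(open('side0.pkl','rb'))
K=4
def up(im): return cv2.resize(im,None,fx=K,fy=K,interpolation=cv2.INTER_CUBIC)
im=up(f['image']); hsv=cv2.cvtColor(im,cv2.COLOR_BGR2HSV).astype(int); lab=cv2.cvtColor(im,cv2.COLOR_BGR2LAB).astype(int)
H,S,V=hsv.transpose(2,0,1); L,A,B=lab.transpose(2,0,1)
def cont(mask,box):
    m=np.zeros(mask.shape,np.uint8); x0,y0,x1,y1=[K*v for v in box]; m[y0:y1,x0:x1]=mask[y0:y1,x0:x1]
    m=cv2.morphologyEx(m,cv2.MORPH_CLOSE,np.ones((9,9)));m=cv2.morphologyEx(m,cv2.MORPH_OPEN,np.ones((7,7)))
    c=max(cv2.findContours(m,cv2.RETR_EXTERNAL,cv2.CHAIN_APPROX_NONE)[0],key=cv2.contourArea)
    cv2.drawContours(im,[c],-1,(255,0,255),1); return cv2.convexHull(c).reshape(-1,2)
px=lambda c:(c+.5)/K-.5
def circ(n,mask,box,z):
    P=onplane(f,px(cont(mask,box)),z)*1000
    c,r=cv2.minEnclosingCircle(P.astype(np.float32)); rr=cv2.minAreaRect(P.astype(np.float32))
    print(n,np.round(c,1),'r',round(r,1),'rect',np.round(rr[0],1),np.round(rr[1],1),round(rr[2],1))
def board(n,mask,box):
    P=onplane(f,px(cont(mask,box)),.02)*1000; rr=cv2.minAreaRect(P.astype(np.float32)); print(n,np.round(rr[0],1),np.round(rr[1],1),round(rr[2],1))
circ('jam',(S<60)&(V>110),(145,175,190,212),.075)
circ('honey',(S<60)&(V>130),(380,155,410,182),.046)
circ('cup',(L>0)&((S<90)|(L>150)),(305,260,335,290),.047)
circ('round',(A>146),(278,198,318,236),.022)
circ('long',(A>146),(198,145,235,205),.02)
circ('square',(A>146),(415,165,460,208),.03)
board('b3',(S<140)&(V>110)&(A<137),(385,230,495,335))
board('b2',(S<140)&(V>110)&(A<137),(130,235,222,345))
def crop(x0,y0,x1,y1): return cv2.resize(im[y0*K:y1*K,x0*K:x1*K],None,fx=.6,fy=.6)
a=crop(130,140,370,345); b=crop(370,140,500,345); 
cv2.imwrite('pics/seg.png',np.hstack([a,b])[:, :]) 
E
python3 meas.py; python3 -c "
import cv2;i=cv2.imread('pics/seg.png');print(i.shape);cv2.imwrite('pics/seg.png',cv2.resize(i,None,fx=.89,fy=.89))"
```

```text
jam [618.9 298.5] r 26.3 rect [618.8 298.8] [51.3 50.2] 88.6
honey [ 664.8 -191.5] r 19.8 rect [ 664.7 -191.8] [38.3 37.9] 88.8
cup [436.5 -27.7] r 21.6 rect [434.5 -27.9] [35.7 29.1] 88.5
round [563.4  20. ] r 28.8 rect [563.1  19.7] [54.9 57.1] 51.8
long [659.8 193.8] r 50.7 rect [659.7 194.6] [101.2  44.8] 8.7
square [ 623.6 -294.2] r 36.7 rect [ 623.2 -294.5] [58.1 57.2] 1.6
b3 [ 417. -282.] [187.8 176. ] 80.7
b2 [415.5 279.5] [176.4 101.7] 25.9
(492, 888, 3)
```

View pics/seg.png

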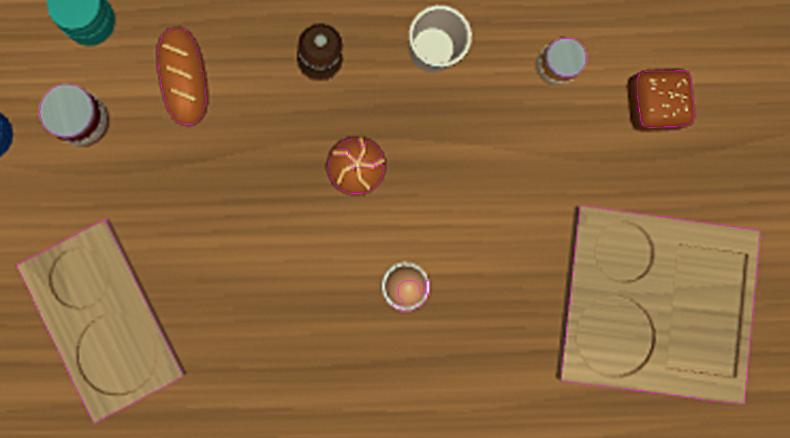

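The top view shows the long roll at about (215,175), jam jar lid (162,190), honey jar (395,167), egg cup (320,274) and round roll (297,217). board_three is at the right and board_two at the left, and the contours fit the known sizes.

```bash
cat > go.py <<'E'
import sys,numpy as np,pickle
from h import *
from rig import env
def local(c,yaw,p):
    a=np.radians(yaw); return np.array(c)+np.array([[np.cos(a),-np.sin(a)],[np.sin(a),np.cos(a)]])@p
b3=lambda *p:local((417,-282),-9.3,p); b2=lambda *p:local((415.5,279.5),25.9,p)
T={'long':(659.8,194.6),'jam':(619,298.6),'honey':(664.8,-191.6),'round':(563.3,19.8),
'Plong':b3(0,-47),'Pjam':b3(-37,43),'Pegg':b3(47,43),'Pround':b2(-37,0),'Phoney':b2(47,0)}
f=pickle.load(open('top0.pkl','rb')); T['egg']=onplane(f,[[320.0,274.0]],.048)[0]*1000
def state():
    s=env.observe(); M=R.from_rotvec(s['ee_rot']).as_matrix(); return s,M
def plan(name,psi):
    s,M=state(); cur=np.degrees(np.arctan2(M[1,1],M[0,1])); d=(cur-psi+90)%180-90
    a=np.radians(cur-d); ty=np.array([np.cos(a),np.sin(a)]); tx=np.array([-ty[1],ty[0]])
    v=(np.array(T[name])/1000-s['tool_pos'][:2])*100
    print(name,np.round(T[name],1),'psi',round(cur,1),'yaw',round(d,1),'then x %.2f y %.2f'%(v@tx,v@ty),'z now %.4f'%s['tool_pos'][2],'F',np.round(s['wrist_force'],1),'gap',round(s['finger_gap'],4),'t',round(s['t'],1))
if __name__=='__main__':
    for i in range(1,len(sys.argv),2): plan(sys.argv[i],float(sys.argv[i+1]))
E
python3 go.py long -81.3 jam -60 egg -90 round -90 honey -90 Plong -99.3 Pjam -99.3 Pegg -99.3 Pround -64.1 Phoney -64.1
```

```text
long [659.8 194.6] psi -76.0 yaw 5.3 then x 63.34 y -61.50 z now 0.2307 F [ 0.3 -0.9 -0. ] gap 0.0853 t 0.1
jam [619.  298.6] psi -76.0 yaw -16.0 then x 83.02 y -45.34 z now 0.2307 F [ 0.3 -0.9 -0. ] gap 0.0853 t 0.1
egg [442.8 -23.9] psi -76.0 yaw 14.0 then x 31.61 y -48.52 z now 0.2307 F [ 0.3 -0.9 -0. ] gap 0.0853 t 0.1
round [563.3  19.8] psi -76.0 yaw 14.0 then x 43.66 y -52.89 z now 0.2307 F [ 0.3 -0.9 -0. ] gap 0.0853 t 0.1
honey [ 664.8 -191.6] psi -76.0 yaw 14.0 then x 53.81 y -31.75 z now 0.2307 F [ 0.3 -0.9 -0. ] gap 0.0853 t 0.1
Plong [ 409.4 -328.4] psi -76.0 yaw 23.3 then x 24.98 y -22.40 z now 0.2307 F [ 0.3 -0.9 -0. ] gap 0.0853 t 0.1
Pjam [ 387.4 -233.6] psi -76.0 yaw 23.3 then x 21.28 y -31.40 z now 0.2307 F [ 0.3 -0.9 -0. ] gap 0.0853 t 0.1
Pegg [ 470.3 -247.2] psi -76.0 yaw 23.3 then x 29.68 y -31.40 z now 0.2307 F [ 0.3 -0.9 -0. ] gap 0.0853 t 0.1
Pround [382.2 263.3] psi -76.0 yaw -11.9 then x 56.72 y -58.33 z now 0.2307 F [ 0.3 -0.9 -0. ] gap 0.0853 t 0.1
Phoney [457.8 300. ] psi -76.0 yaw -11.9 then x 65.12 y -58.33 z now 0.2307 F [ 0.3 -0.9 -0. ] gap 0.0853 t 0.1
```

>>> drive_tool(plan=[{"gripper": 1,"yaw": 5.3},{"gripper": 1,"x": 2.9,"y": -2.8},{"gripper": 1,"x": 2.9,"y": -2.8},{"gripper": 1,"x": 2.9,"y": -2.8},{"gripper": 1,"x": 2.9,"y": -2.8},{"gripper": 1,"x": 2.9,"y": -2.8},{"gripper": 1,"x": 2.9,"y": -2.8},{"gripper": 1,"x": 2.9,"y": -2.8},{"gripper": 1,"x": 2.9,"y": -2.8},{"gripper": 1,"x": 2.9,"y": -2.8},{"gripper": 1,"x": 2.9,"y": -2.8},{"gripper": 1,"x": 2.9,"y": -2.8}])

```text
$.plan[0]: bad value
```

>>> drive_tool(plan=[{"gripper": 1,"x": 2.9,"y": -2.8},{"gripper": 1,"x": 2.9,"y": -2.8},{"gripper": 1,"x": 2.9,"y": -2.8},{"gripper": 1,"x": 2.9,"y": -2.8},{"gripper": 1,"x": 2.9,"y": -2.8},{"gripper": 1,"x": 2.9,"y": -2.8},{"gripper": 1,"x": 2.9,"y": -2.8},{"gripper": 1,"x": 2.9,"y": -2.8},{"gripper": 1,"x": 2.9,"y": -2.8},{"gripper": 1},{"gripper": 1}])

```text
$.plan[0]: bad value
```

```bash
python3 go.py long -81.3
```

```text
long [659.8 194.6] psi -76.0 yaw 5.3 then x 63.34 y -61.50 z now 0.2307 F [ 0.3 -0.9 -0. ] gap 0.0853 t 0.1
```

>>> drive_tool(plan=[{"x": 0,"y": 0,"z": 0,"yaw": 5.3,"gripper": 1}])

```text
t: 0.18
tool_pos: [0.1267, -0.5092, 0.2308]
ee_rot: [-3.131, -0.238, 0.0]
wrist_force: [0.7, -0.1, 0.0]
finger_gap: 0.0853
grasp_force: 0.0
```

>>> drive_tool(plan=[{"x": 2.9,"y": -2.8,"z": 0,"yaw": 0,"gripper": 1},{"x": 2.9,"y": -2.8,"z": 0,"yaw": 0,"gripper": 1},{"x": 2.9,"y": -2.8,"z": 0,"yaw": 0,"gripper": 1},{"x": 2.9,"y": -2.8,"z": 0,"yaw": 0,"gripper": 1},{"x": 2.9,"y": -2.8,"z": 0,"yaw": 0,"gripper": 1},{"x": 2.9,"y": -2.8,"z": 0,"yaw": 0,"gripper": 1},{"x": 2.9,"y": -2.8,"z": 0,"yaw": 0,"gripper": 1},{"x": 2.9,"y": -2.8,"z": 0,"yaw": 0,"gripper": 1},{"x": 2.9,"y": -2.8,"z": 0,"yaw": 0,"gripper": 1},{"x": 2.9,"y": -2.8,"z": 0,"yaw": 0,"gripper": 1},{"x": 2.9,"y": -2.8,"z": 0,"yaw": 0,"gripper": 1}])

```text
t: 1.1
tool_pos: [0.3963, -0.155, 0.2312]
ee_rot: [3.133, 0.237, -0.0]
wrist_force: [0.4, -1.0, 0.2]
finger_gap: 0.0854
grasp_force: 0.0
```

>>> drive_tool(plan=[{"x": 2.9,"y": -2.8,"z": 0,"yaw": 0,"gripper": 1},{"x": 2.9,"y": -2.8,"z": 0,"yaw": 0,"gripper": 1},{"x": 2.9,"y": -2.8,"z": 0,"yaw": 0,"gripper": 1},{"x": 2.9,"y": -2.8,"z": 0,"yaw": 0,"gripper": 1},{"x": 2.9,"y": -2.8,"z": 0,"yaw": 0,"gripper": 1},{"x": 2.9,"y": -2.8,"z": 0,"yaw": 0,"gripper": 1},{"x": 2.9,"y": -2.8,"z": 0,"yaw": 0,"gripper": 1},{"x": 2.9,"y": -2.8,"z": 0,"yaw": 0,"gripper": 1},{"x": 2.9,"y": -2.8,"z": 0,"yaw": 0,"gripper": 1},{"x": 0,"y": 0,"z": 0,"yaw": 0,"gripper": 1},{"x": 0,"y": 0,"z": 0,"yaw": 0,"gripper": 1}])

```text
t: 2.02
tool_pos: [0.6158, 0.1333, 0.2295]
ee_rot: [3.132, 0.242, -0.004]
wrist_force: [0.4, -0.5, -0.5]
finger_gap: 0.0853
grasp_force: 0.0
```

```bash
python3 go.py long -81.3
```

```text
long [659.8 194.6] psi -81.2 yaw 0.1 then x 5.27 y -5.40 z now 0.2295 F [ 0.4 -0.5 -0.5] gap 0.0853 t 2.0
```

>>> drive_tool(plan=[{"x": 2.6,"y": -2.7,"z": 0,"yaw": 0,"gripper": 1},{"x": 2.7,"y": -2.7,"z": 0,"yaw": 0,"gripper": 1},{"x": 0,"y": 0,"z": 4,"yaw": 0,"gripper": 1},{"x": 0,"y": 0,"z": 4,"yaw": 0,"gripper": 1},{"x": 0,"y": 0,"z": 4,"yaw": 0,"gripper": 1},{"x": 0,"y": 0,"z": 3.5,"yaw": 0,"gripper": 1},{"x": 0,"y": 0,"z": 0,"yaw": 0,"gripper": 1}])

```text
t: 2.6
tool_pos: [0.6546, 0.1905, 0.0679]
ee_rot: [3.131, 0.235, -0.024]
wrist_force: [-1.5, 0.1, -1.0]
finger_gap: 0.0852
grasp_force: 0.0
```

```bash
python3 go.py long -81.3
```

```text
long [659.8 194.6] psi -81.4 yaw -0.1 then x 0.58 y -0.32 z now 0.0679 F [-1.5  0.1 -1. ] gap 0.0852 t 2.6
```

>>> drive_tool(plan=[{"x": 0,"y": 0,"z": 0,"yaw": 0,"gripper": 1},{"x": 0,"y": 0,"z": 0,"yaw": 0,"gripper": 1}])

```text
t: 2.77
tool_pos: [0.6613, 0.1923, 0.0791]
ee_rot: [-3.133, -0.236, -0.006]
wrist_force: [0.6, 0.2, 0.0]
finger_gap: 0.0852
grasp_force: 0.0
```

```bash
python3 go.py long -81.3
```

```text
long [659.8 194.6] psi -81.4 yaw -0.1 then x -0.12 y -0.25 z now 0.0791 F [0.6 0.2 0. ] gap 0.0852 t 2.8
```

>>> drive_tool(plan=[{"x": 0,"y": -0.2,"z": 2,"yaw": 0,"gripper": 1},{"x": 0,"y": 0,"z": 1.5,"yaw": 0,"gripper": 1},{"x": 0,"y": 0,"z": 1.0,"yaw": 0,"gripper": 1},{"x": 0,"y": 0,"z": 0.8,"yaw": 0,"gripper": 1},{"x": 0,"y": 0,"z": 0.6,"yaw": 0,"gripper": 1},{"x": 0,"y": 0,"z": 0.2,"yaw": 0,"gripper": 1},{"x": 0,"y": 0,"z": 0,"yaw": 0,"gripper": 1},{"x": 0,"y": 0,"z": 0,"yaw": 0,"gripper": 1},{"x": 0,"y": 0,"z": 0,"yaw": 0,"gripper": 1}])

```text
t: 3.52
tool_pos: [0.6602, 0.195, 0.0161]
ee_rot: [-3.133, -0.237, -0.002]
wrist_force: [0.1, 0.2, -0.5]
finger_gap: 0.0854
grasp_force: 0.0
```

```bash
python3 go.py long -81.3; python3 -c "
from rig import env;import cv2
cv2.imwrite('pics/s1.png',env.grab_frame('side')['image'][60:300,60:480])"
```

```text
long [659.8 194.6] psi -81.3 yaw -0.0 then x -0.05 y 0.03 z now 0.0161 F [ 0.1  0.2 -0.5] gap 0.0854 t 3.5
```

View pics/s1.png

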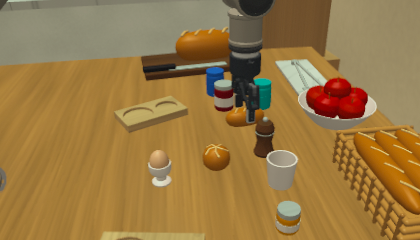

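The gripper stands over the long roll at about (245,110) in the crop, straddling it. I'll close it now.

>>> drive_tool(plan=[{"x": 0,"y": 0,"z": 0,"yaw": 0,"gripper": 0},{"x": 0,"y": 0,"z": 0,"yaw": 0,"gripper": 0},{"x": 0,"y": 0,"z": 0,"yaw": 0,"gripper": 0},{"x": 0,"y": 0,"z": 0,"yaw": 0,"gripper": 0},{"x": 0,"y": 0,"z": 0,"yaw": 0,"gripper": 0},{"x": 0,"y": 0,"z": 0,"yaw": 0,"gripper": 0},{"x": 0,"y": 0,"z": 0,"yaw": 0,"gripper": 0},{"x": 0,"y": 0,"z": 0,"yaw": 0,"gripper": 0}])

```text
t: 4.23
tool_pos: [0.66, 0.1949, 0.0157]
ee_rot: [-3.133, -0.237, -0.001]
wrist_force: [-0.8, 1.1, 3.3]
finger_gap: 0.0435
grasp_force: 63.3
```

>>> drive_tool(plan=[{"x": 0,"y": 0,"z": -0.5,"yaw": 0,"gripper": 0},{"x": 0,"y": 0,"z": -1.5,"yaw": 0,"gripper": 0},{"x": 0,"y": 0,"z": -3,"yaw": 0,"gripper": 0},{"x": 0,"y": 0,"z": -4,"yaw": 0,"gripper": 0},{"x": 0,"y": 0,"z": -4,"yaw": 0,"gripper": 0},{"x": 0,"y": 0,"z": -3,"yaw": 0,"gripper": 0},{"x": 0,"y": 0,"z": 0,"yaw": 6,"gripper": 0},{"x": 0,"y": 0,"z": 0,"yaw": 6,"gripper": 0},{"x": 0,"y": 0,"z": 0,"yaw": 6,"gripper": 0}])

```text
t: 4.98
tool_pos: [0.6595, 0.1949, 0.1758]
ee_rot: [3.13, -0.264, 0.0]
wrist_force: [0.4, -0.7, -0.6]
finger_gap: 0.043
grasp_force: 63.1
```

```bash
python3 go.py Plong -99.3
```

```text
Plong [ 409.4 -328.4] psi -99.6 yaw -0.3 then x -16.22 y 55.68 z now 0.1758 F [ 0.4 -0.7 -0.6] gap 0.043 t 5.0
```

>>> drive_tool(plan=[{"x": -0.5,"y": 1.8,"z": 0,"yaw": -0.3,"gripper": 0},{"x": -1.1,"y": 3.8,"z": 0,"yaw": 0,"gripper": 0},{"x": -1.1,"y": 3.8,"z": 0,"yaw": 0,"gripper": 0},{"x": -1.1,"y": 3.8,"z": 0,"yaw": 0,"gripper": 0},{"x": -1.1,"y": 3.8,"z": 0,"yaw": 0,"gripper": 0},{"x": -1.1,"y": 3.8,"z": 0,"yaw": 0,"gripper": 0},{"x": -1.1,"y": 3.8,"z": 0,"yaw": 0,"gripper": 0},{"x": -1.1,"y": 3.8,"z": 0,"yaw": 0,"gripper": 0},{"x": -1.1,"y": 3.8,"z": 0,"yaw": 0,"gripper": 0},{"x": -1.1,"y": 3.8,"z": 0,"yaw": 0,"gripper": 0},{"x": -1.1,"y": 3.8,"z": 0,"yaw": 0,"gripper": 0},{"x": -1.1,"y": 3.8,"z": 0,"yaw": 0,"gripper": 0}])

```text
t: 5.98
tool_pos: [0.4653, -0.2172, 0.1753]
ee_rot: [-3.132, 0.247, 0.001]
wrist_force: [1.0, -0.3, -0.8]
finger_gap: 0.0433
grasp_force: 63.0
```

>>> drive_tool(plan=[{"x": -1.1,"y": 3.8,"z": 0,"yaw": 0,"gripper": 0},{"x": -1.1,"y": 3.8,"z": 0,"yaw": 0,"gripper": 0},{"x": -0.8,"y": 2.8,"z": 0,"yaw": 0,"gripper": 0},{"x": -0.4,"y": 1.7,"z": 0,"yaw": 0,"gripper": 0},{"x": 0,"y": 0,"z": 2.5,"yaw": 0,"gripper": 0},{"x": 0,"y": 0,"z": 3.5,"yaw": 0,"gripper": 0},{"x": 0,"y": 0,"z": 3,"yaw": 0,"gripper": 0},{"x": 0,"y": 0,"z": 1.5,"yaw": 0,"gripper": 0},{"x": 0,"y": 0,"z": 0.5,"yaw": 0,"gripper": 0},{"x": 0,"y": 0,"z": 0,"yaw": 0,"gripper": 0},{"x": 0,"y": 0,"z": 0,"yaw": 0,"gripper": 0},{"x": 0,"y": 0,"z": 0,"yaw": 0,"gripper": 0}])

```text
t: 6.98
tool_pos: [0.4149, -0.3307, 0.0667]
ee_rot: [3.13, -0.247, 0.003]
wrist_force: [0.8, 1.2, -0.5]
finger_gap: 0.0432
grasp_force: 62.9
```

```bash
python3 go.py Plong -99.3
```

```text
Plong [ 409.4 -328.4] psi -99.0 yaw 0.3 then x -0.58 y -0.14 z now 0.0667 F [ 0.8  1.2 -0.5] gap 0.0432 t 7.0
```

>>> drive_tool(plan=[{"x": -0.6,"y": -0.1,"z": 0,"yaw": 0.3,"gripper": 0},{"x": 0,"y": 0,"z": 1,"yaw": 0,"gripper": 0},{"x": 0,"y": 0,"z": 1,"yaw": 0,"gripper": 0},{"x": 0,"y": 0,"z": 0.8,"yaw": 0,"gripper": 0},{"x": 0,"y": 0,"z": 0.4,"yaw": 0,"gripper": 0},{"x": 0,"y": 0,"z": 0.2,"yaw": 0,"gripper": 0},{"x": 0,"y": 0,"z": 0.1,"yaw": 0,"gripper": 0},{"x": 0,"y": 0,"z": 0.1,"yaw": 0,"gripper": 0},{"x": 0,"y": 0,"z": 0,"yaw": 0,"gripper": 0},{"x": 0,"y": 0,"z": 0,"yaw": 0,"gripper": 0},{"x": 0,"y": 0,"z": 0,"yaw": 0,"gripper": 0}])

```text
t: 7.9
tool_pos: [0.4085, -0.3283, 0.0296]
ee_rot: [3.131, -0.256, 0.001]
wrist_force: [0.3, 0.2, -0.0]
finger_gap: 0.0429
grasp_force: 62.9
```

```bash
python3 go.py Plong -99.3; python3 -c "
from rig import env;import cv2
cv2.imwrite('pics/s2.png',cv2.resize(env.grab_frame('side')['image'][200:410,60:340],None,fx=2,fy=2))"
```

```text
Plong [ 409.4 -328.4] psi -99.3 yaw -0.0 then x 0.09 y -0.00 z now 0.0296 F [ 0.3  0.2 -0. ] gap 0.0429 t 7.9
```

View pics/s2.png

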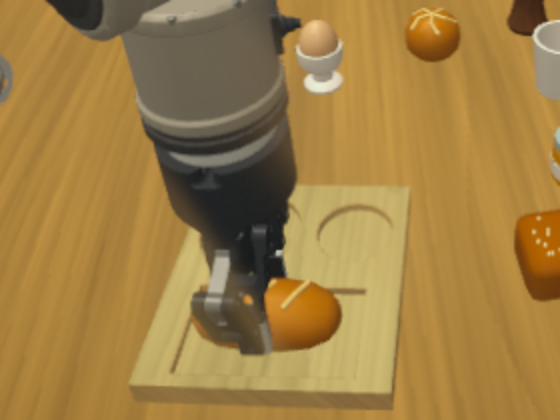

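The roll, at about (267,313), hangs just over the oblong pocket and well inside its outline.

>>> drive_tool(plan=[{"x": 0.1,"y": 0,"z": 0.1,"yaw": 0,"gripper": 0},{"x": 0,"y": 0,"z": 0.05,"yaw": 0,"gripper": 0},{"x": 0,"y": 0,"z": 0.05,"yaw": 0,"gripper": 0},{"x": 0,"y": 0,"z": 0,"yaw": 0,"gripper": 0},{"x": 0,"y": 0,"z": 0,"yaw": 0,"gripper": 0}])

```text
t: 8.37
tool_pos: [0.4095, -0.3284, 0.0276]
ee_rot: [3.131, -0.255, 0.001]
wrist_force: [-1.0, 0.8, 3.4]
finger_gap: 0.0434
grasp_force: 63.4
```

>>> drive_tool(plan=[{"x": 0,"y": 0,"z": 0,"yaw": 0,"gripper": 0.58},{"x": 0,"y": 0,"z": 0,"yaw": 0,"gripper": 0.64},{"x": 0,"y": 0,"z": 0,"yaw": 0,"gripper": 0.7},{"x": 0,"y": 0,"z": 0,"yaw": 0,"gripper": 0.7},{"x": 0,"y": 0,"z": 0,"yaw": 0,"gripper": 0.7}])

```text
t: 8.78
tool_pos: [0.4093, -0.3283, 0.0272]
ee_rot: [-3.131, 0.256, 0.0]
wrist_force: [-0.7, -0.2, 0.4]
finger_gap: 0.0604
grasp_force: 0.0
```

>>> drive_tool(plan=[{"x": 0,"y": 0,"z": -1,"yaw": 0,"gripper": 0.7},{"x": 0,"y": 0,"z": -2,"yaw": 0,"gripper": 0.7},{"x": 0,"y": 0,"z": -3.5,"yaw": 0,"gripper": 0.7},{"x": 0,"y": 0,"z": -4,"yaw": 0,"gripper": 0.7},{"x": 0,"y": 0,"z": -4,"yaw": 0,"gripper": 0.9},{"x": 0,"y": 0,"z": -1,"yaw": -7,"gripper": 0.9},{"x": 0,"y": 0,"z": 0,"yaw": -7,"gripper": 0.9},{"x": 0,"y": 0,"z": 0,"yaw": -7,"gripper": 0.9},{"x": 0,"y": 0,"z": 0,"yaw": -7,"gripper": 0.9},{"x": 0,"y": 0,"z": 0,"yaw": -7,"gripper": 0.9},{"x": 0,"y": 0,"z": 0,"yaw": -4,"gripper": 0.9}])

```text
t: 9.7
tool_pos: [0.4093, -0.3282, 0.1831]
ee_rot: [3.034, 0.814, 0.0]
wrist_force: [-1.4, 1.1, -0.2]
finger_gap: 0.077
grasp_force: 0.0
```

```bash
python3 go.py jam -60; python3 -c "
from rig import env;import cv2
cv2.imwrite('pics/s3.png',cv2.resize(env.grab_frame('side')['image'][250:410,100:300],None,fx=2,fy=2))"
```

```text
jam [619.  298.6] psi -60.0 yaw 0.0 then x 49.50 y -43.80 z now 0.1831 F [-1.4  1.1 -0.2] gap 0.077 t 9.7
```

View pics/s3.png

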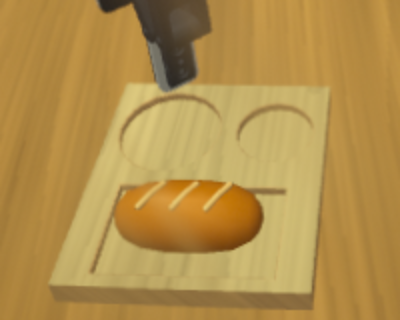

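The roll lies inside the oblong pocket, at about (188,215) in the crop. Next is the jam jar.

>>> drive_tool(plan=[{"x": 1.5,"y": -1.3,"z": 0,"yaw": 0,"gripper": 0.9},{"x": 3,"y": -2.65,"z": 0,"yaw": 0,"gripper": 0.9},{"x": 3,"y": -2.65,"z": 0,"yaw": 0,"gripper": 0.9},{"x": 3,"y": -2.65,"z": 0,"yaw": 0,"gripper": 0.9},{"x": 3,"y": -2.65,"z": 0,"yaw": 0,"gripper": 0.9},{"x": 3,"y": -2.65,"z": 0,"yaw": 0,"gripper": 0.9},{"x": 3,"y": -2.65,"z": 0,"yaw": 0,"gripper": 0.9},{"x": 3,"y": -2.65,"z": 0,"yaw": 0,"gripper": 0.9},{"x": 3,"y": -2.65,"z": 0,"yaw": 0,"gripper": 0.9},{"x": 3,"y": -2.65,"z": 0,"yaw": 0,"gripper": 0.9},{"x": 3,"y": -2.65,"z": 0,"yaw": 0,"gripper": 0.9},{"x": 3,"y": -2.65,"z": 0,"yaw": 0,"gripper": 0.9}])

```text
t: 10.75
tool_pos: [0.5586, 0.1091, 0.183]
ee_rot: [3.037, 0.801, 0.001]
wrist_force: [0.1, -1.1, -0.4]
finger_gap: 0.0763
grasp_force: 0.0
```

>>> drive_tool(plan=[{"x": 3,"y": -2.65,"z": 0,"yaw": 0,"gripper": 0.9},{"x": 3,"y": -2.65,"z": 0,"yaw": 0,"gripper": 0.9},{"x": 3,"y": -2.65,"z": 0,"yaw": 0,"gripper": 0.9},{"x": 3,"y": -2.65,"z": 0,"yaw": 0,"gripper": 0.9},{"x": 2,"y": -1.8,"z": 0,"yaw": 0,"gripper": 0.9},{"x": 1,"y": -0.9,"z": 0,"yaw": 0,"gripper": 0.9},{"x": 0,"y": 0,"z": 1.5,"yaw": 0,"gripper": 0.9},{"x": 0,"y": 0,"z": 2.5,"yaw": 0,"gripper": 0.9},{"x": 0,"y": 0,"z": 2,"yaw": 0,"gripper": 0.9},{"x": 0,"y": 0,"z": 0.5,"yaw": 0,"gripper": 0.9},{"x": 0,"y": 0,"z": 0,"yaw": 0,"gripper": 0.9},{"x": 0,"y": 0,"z": 0,"yaw": 0,"gripper": 0.9}])

```text
t: 11.75
tool_pos: [0.6234, 0.2969, 0.1184]
ee_rot: [-3.037, -0.803, -0.002]
wrist_force: [-0.3, -0.5, 0.7]
finger_gap: 0.0767
grasp_force: 0.0
```

```bash
python3 go.py jam -60
```

```text
jam [619.  298.6] psi -60.4 yaw -0.4 then x -0.29 y -0.36 z now 0.1184 F [-0.3 -0.5  0.7] gap 0.0767 t 11.8
```

>>> drive_tool(plan=[{"x": -0.3,"y": -0.3,"z": 0.5,"yaw": 0,"gripper": 0.9},{"x": 0,"y": 0,"z": 1.5,"yaw": 0,"gripper": 0.9},{"x": 0,"y": 0,"z": 2.5,"yaw": 0,"gripper": 0.9},{"x": 0,"y": 0,"z": 2.5,"yaw": 0,"gripper": 0.9},{"x": 0,"y": 0,"z": 1.5,"yaw": 0,"gripper": 0.9},{"x": 0,"y": 0,"z": 0.6,"yaw": 0,"gripper": 0.9},{"x": 0,"y": 0,"z": 0.2,"yaw": 0,"gripper": 0.9},{"x": 0,"y": 0,"z": 0,"yaw": 0,"gripper": 0.9},{"x": 0,"y": 0,"z": 0,"yaw": 0,"gripper": 0.9},{"x": 0,"y": 0,"z": 0,"yaw": 0,"gripper": 0.9}])

```text
t: 12.58
tool_pos: [0.6198, 0.2983, 0.026]
ee_rot: [-3.037, -0.804, -0.005]
wrist_force: [0.6, 0.6, 0.6]
finger_gap: 0.0768
grasp_force: 0.0
```

>>> drive_tool(plan=[{"x": 0,"y": 0,"z": 0,"yaw": 0,"gripper": 0.7},{"x": 0,"y": 0,"z": 0,"yaw": 0,"gripper": 0.6},{"x": 0,"y": 0,"z": 0,"yaw": 0,"gripper": 0.3},{"x": 0,"y": 0,"z": 0,"yaw": 0,"gripper": 0},{"x": 0,"y": 0,"z": 0,"yaw": 0,"gripper": 0},{"x": 0,"y": 0,"z": 0,"yaw": 0,"gripper": 0},{"x": 0,"y": 0,"z": 0,"yaw": 0,"gripper": 0},{"x": 0,"y": 0,"z": 0,"yaw": 0,"gripper": 0}])

```text
t: 13.25
tool_pos: [0.6196, 0.2982, 0.0256]
ee_rot: [-3.037, -0.804, -0.004]
wrist_force: [-0.0, -0.3, 6.4]
finger_gap: 0.0522
grasp_force: 63.7
```

```bash
python3 go.py jam -60
```

```text
jam [619.  298.6] psi -60.3 yaw -0.3 then x -0.03 y -0.07 z now 0.0256 F [-0.  -0.3  6.4] gap 0.0522 t 13.2
```

>>> drive_tool(plan=[{"x": 0,"y": 0,"z": -0.5,"yaw": 0,"gripper": 0},{"x": 0,"y": 0,"z": -1.5,"yaw": 0,"gripper": 0},{"x": 0,"y": 0,"z": -3,"yaw": 0,"gripper": 0},{"x": 0,"y": 0,"z": -4,"yaw": 0,"gripper": 0},{"x": 0,"y": 0,"z": -4,"yaw": 0,"gripper": 0},{"x": 0,"y": 0,"z": -2,"yaw": 0,"gripper": 0},{"x": 0,"y": 0,"z": -0.5,"yaw": 0,"gripper": 0}])

```text
t: 13.83
tool_pos: [0.6204, 0.2987, 0.1845]
ee_rot: [-3.036, -0.804, -0.012]
wrist_force: [1.0, -0.2, -1.6]
finger_gap: 0.0522
grasp_force: 63.5
```

```bash
python3 go.py Pjam -60.3
```

```text
Pjam [ 387.4 -233.6] psi -60.3 yaw -0.0 then x -46.61 y 34.69 z now 0.1845 F [ 1.  -0.2 -1.6] gap 0.0522 t 13.8
```

>>> drive_tool(plan=[{"x": -1.6,"y": 1.2,"z": 0,"yaw": 0,"gripper": 0},{"x": -3.2,"y": 2.4,"z": 0,"yaw": 0,"gripper": 0},{"x": -3.2,"y": 2.4,"z": 0,"yaw": 0,"gripper": 0},{"x": -3.2,"y": 2.4,"z": 0,"yaw": 0,"gripper": 0},{"x": -3.2,"y": 2.4,"z": 0,"yaw": 0,"gripper": 0},{"x": -3.2,"y": 2.4,"z": 0,"yaw": 0,"gripper": 0},{"x": -3.2,"y": 2.4,"z": 0,"yaw": 0,"gripper": 0},{"x": -3.2,"y": 2.4,"z": 0,"yaw": 0,"gripper": 0},{"x": -3.2,"y": 2.4,"z": 0,"yaw": 0,"gripper": 0},{"x": -3.2,"y": 2.4,"z": 0,"yaw": 0,"gripper": 0},{"x": -3.2,"y": 2.4,"z": 0,"yaw": 0,"gripper": 0},{"x": -3.2,"y": 2.4,"z": 0,"yaw": 0,"gripper": 0}])

```text
t: 14.83
tool_pos: [0.4334, -0.1248, 0.1777]
ee_rot: [-3.035, -0.804, 0.004]
wrist_force: [1.0, -0.5, -2.2]
finger_gap: 0.0524
grasp_force: 63.4
```

>>> drive_tool(plan=[{"x": -3.2,"y": 2.3,"z": 0,"yaw": 0,"gripper": 0},{"x": -3.2,"y": 2.3,"z": 0,"yaw": 0,"gripper": 0},{"x": -2.2,"y": 1.6,"z": 0,"yaw": 0,"gripper": 0},{"x": -1.2,"y": 0.9,"z": 0,"yaw": 0,"gripper": 0},{"x": 0,"y": 0,"z": 1.5,"yaw": 0,"gripper": 0},{"x": 0,"y": 0,"z": 3,"yaw": 0,"gripper": 0},{"x": 0,"y": 0,"z": 3.5,"yaw": 0,"gripper": 0},{"x": 0,"y": 0,"z": 2.5,"yaw": 0,"gripper": 0},{"x": 0,"y": 0,"z": 1.2,"yaw": 0,"gripper": 0},{"x": 0,"y": 0,"z": 0,"yaw": 0,"gripper": 0},{"x": 0,"y": 0,"z": 0,"yaw": 0,"gripper": 0},{"x": 0,"y": 0,"z": 0,"yaw": 0,"gripper": 0}])

```text
t: 15.83
tool_pos: [0.3858, -0.2342, 0.0625]
ee_rot: [3.037, 0.804, 0.0]
wrist_force: [0.6, -1.0, -1.7]
finger_gap: 0.0526
grasp_force: 63.5
```

```bash
python3 go.py Pjam -60.3
```

```text
Pjam [ 387.4 -233.6] psi -60.3 yaw -0.0 then x 0.18 y 0.03 z now 0.0625 F [ 0.6 -1.  -1.7] gap 0.0526 t 15.8
```

>>> drive_tool(plan=[{"x": 0.2,"y": 0,"z": 0.6,"yaw": 0,"gripper": 0},{"x": 0,"y": 0,"z": 0.8,"yaw": 0,"gripper": 0},{"x": 0,"y": 0,"z": 0.5,"yaw": 0,"gripper": 0},{"x": 0,"y": 0,"z": 0.3,"yaw": 0,"gripper": 0},{"x": 0,"y": 0,"z": 0.1,"yaw": 0,"gripper": 0},{"x": 0,"y": 0,"z": 0.1,"yaw": 0,"gripper": 0},{"x": 0,"y": 0,"z": 0,"yaw": 0,"gripper": 0},{"x": 0,"y": 0,"z": 0,"yaw": 0,"gripper": 0}])

```text
t: 16.5
tool_pos: [0.3875, -0.2333, 0.0384]
ee_rot: [3.037, 0.804, 0.0]
wrist_force: [-0.7, 0.3, -2.9]
finger_gap: 0.0524
grasp_force: 63.6
```

>>> drive_tool(plan=[{"x": 0,"y": 0,"z": 0.05,"yaw": 0,"gripper": 0},{"x": 0,"y": 0,"z": 0.05,"yaw": 0,"gripper": 0},{"x": 0,"y": 0,"z": 0,"yaw": 0,"gripper": 0},{"x": 0,"y": 0,"z": 0,"yaw": 0,"gripper": 0}])

```text
t: 16.83
tool_pos: [0.3875, -0.2333, 0.0375]
ee_rot: [3.036, 0.804, 0.0]
wrist_force: [0.0, -0.4, 0.2]
finger_gap: 0.0519
grasp_force: 63.8
```

>>> drive_tool(plan=[{"x": 0,"y": 0,"z": 0.03,"yaw": 0,"gripper": 0},{"x": 0,"y": 0,"z": 0,"yaw": 0,"gripper": 0.65},{"x": 0,"y": 0,"z": 0,"yaw": 0,"gripper": 0.7},{"x": 0,"y": 0,"z": 0,"yaw": 0,"gripper": 0.76},{"x": 0,"y": 0,"z": 0,"yaw": 0,"gripper": 0.76},{"x": 0,"y": 0,"z": 0,"yaw": 0,"gripper": 0.76}])

```text
t: 17.33
tool_pos: [0.3874, -0.2332, 0.037]
ee_rot: [3.037, 0.804, -0.0]
wrist_force: [0.2, 0.1, 0.4]
finger_gap: 0.0652
grasp_force: 0.0
```

>>> drive_tool(plan=[{"x": 0,"y": 0,"z": -1,"yaw": 0,"gripper": 0.76},{"x": 0,"y": 0,"z": -2,"yaw": 0,"gripper": 0.76},{"x": 0,"y": 0,"z": -3.5,"yaw": 0,"gripper": 0.76},{"x": 0,"y": 0,"z": -4,"yaw": 0,"gripper": 0.76},{"x": 0,"y": 0,"z": -3,"yaw": 0,"gripper": 0.76},{"x": 0,"y": 0,"z": -1,"yaw": 0,"gripper": 0.76}])

```text
t: 17.83
tool_pos: [0.389, -0.2345, 0.1865]
ee_rot: [3.031, 0.803, 0.007]
wrist_force: [1.2, -0.0, 0.8]
finger_gap: 0.0652
grasp_force: 0.0
```

```bash
python3 go.py egg -60.3
```

```text
egg [442.8 -23.9] psi -60.3 yaw -0.0 then x 15.10 y -15.63 z now 0.1865 F [ 1.2 -0.   0.8] gap 0.0652 t 17.8
```

>>> drive_tool(plan=[{"x": 1.5,"y": -1.5,"z": 0,"yaw": 0,"gripper": 0.9},{"x": 2.7,"y": -2.8,"z": 0,"yaw": 0,"gripper": 0.9},{"x": 2.7,"y": -2.8,"z": 0,"yaw": 0,"gripper": 0.9},{"x": 2.7,"y": -2.8,"z": 0,"yaw": 0,"gripper": 0.9},{"x": 2.7,"y": -2.8,"z": 0,"yaw": 0,"gripper": 0.9},{"x": 1.8,"y": -1.9,"z": 0.5,"yaw": 0,"gripper": 0.9},{"x": 1,"y": -1,"z": 1.5,"yaw": 0,"gripper": 0.9},{"x": 0,"y": 0,"z": 2.5,"yaw": 0,"gripper": 0.9},{"x": 0,"y": 0,"z": 1.5,"yaw": 0,"gripper": 0.9},{"x": 0,"y": 0,"z": 0,"yaw": 0,"gripper": 0.9},{"x": 0,"y": 0,"z": 0,"yaw": 0,"gripper": 0.9},{"x": 0,"y": 0,"z": 0,"yaw": 0,"gripper": 0.9}])

```text
t: 18.83
tool_pos: [0.442, -0.0232, 0.1228]
ee_rot: [3.036, 0.804, 0.002]
wrist_force: [0.9, 0.2, -1.0]
finger_gap: 0.0768
grasp_force: 0.0
```

```bash
python3 go.py egg -60.3;python3 -c "
from rig import env;import cv2,numpy as np
a=env.grab_frame('side')['image']
cv2.imwrite('pics/s4.png',np.hstack([cv2.resize(a[130:280,150:320],None,fx=2,fy=2),cv2.resize(a[250:400,100:300],None,fx=2,fy=2)]))"
```

```text
egg [442.8 -23.9] psi -60.4 yaw -0.1 then x 0.03 y 0.10 z now 0.1228 F [ 0.9  0.2 -1. ] gap 0.0768 t 18.8
```

View pics/s4.png

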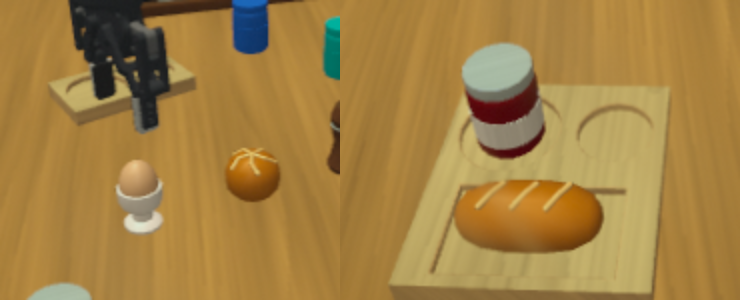

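The jam jar stands in the large pocket at (508,100), and the gripper is over the egg at (140,185). I'll go down to grasp it.

>>> drive_tool(plan=[{"x": 0,"y": 0.1,"z": 1,"yaw": 0,"gripper": 0.9},{"x": 0,"y": 0,"z": 2,"yaw": 0,"gripper": 0.9},{"x": 0,"y": 0,"z": 2.5,"yaw": 0,"gripper": 0.9},{"x": 0,"y": 0,"z": 2.2,"yaw": 0,"gripper": 0.9},{"x": 0,"y": 0,"z": 1.4,"yaw": 0,"gripper": 0.9},{"x": 0,"y": 0,"z": 0.7,"yaw": 0,"gripper": 0.9},{"x": 0,"y": 0,"z": 0.3,"yaw": 0,"gripper": 0.9},{"x": 0,"y": 0,"z": 0,"yaw": 0,"gripper": 0.9},{"x": 0,"y": 0,"z": 0,"yaw": 0,"gripper": 0.9}])

```text
t: 19.63
tool_pos: [0.4427, -0.024, 0.0219]
ee_rot: [3.036, 0.804, 0.003]
wrist_force: [0.3, -0.8, -0.0]
finger_gap: 0.0774
grasp_force: 0.0
```

>>> drive_tool(plan=[{"x": 0,"y": 0,"z": 0,"yaw": 0,"gripper": 0.7},{"x": 0,"y": 0,"z": 0,"yaw": 0,"gripper": 0.6},{"x": 0,"y": 0,"z": 0,"yaw": 0,"gripper": 0.5},{"x": 0,"y": 0,"z": 0,"yaw": 0,"gripper": 0.3},{"x": 0,"y": 0,"z": 0,"yaw": 0,"gripper": 0},{"x": 0,"y": 0,"z": 0,"yaw": 0,"gripper": 0},{"x": 0,"y": 0,"z": 0,"yaw": 0,"gripper": 0},{"x": 0,"y": 0,"z": 0,"yaw": 0,"gripper": 0},{"x": 0,"y": 0,"z": 0,"yaw": 0,"gripper": 0}])

```text
t: 20.38
tool_pos: [0.4425, -0.0239, 0.0221]
ee_rot: [3.036, 0.804, 0.003]
wrist_force: [-0.8, -0.6, 8.8]
finger_gap: 0.0441
grasp_force: 59.7
```

```bash
python3 go.py egg -60.3
```

```text
egg [442.8 -23.9] psi -60.3 yaw -0.0 then x 0.02 y 0.01 z now 0.0221 F [-0.8 -0.6  8.8] gap 0.0441 t 20.4
```

>>> drive_tool(plan=[{"x": 0,"y": 0,"z": -0.5,"yaw": 0,"gripper": 0},{"x": 0,"y": 0,"z": -1.5,"yaw": 0,"gripper": 0},{"x": 0,"y": 0,"z": -3,"yaw": 0,"gripper": 0},{"x": 0,"y": 0,"z": -4,"yaw": 0,"gripper": 0},{"x": 0,"y": 0,"z": -4,"yaw": 0,"gripper": 0},{"x": 0,"y": 0,"z": -2,"yaw": 0,"gripper": 0},{"x": 0,"y": 0,"z": -0.5,"yaw": 0,"gripper": 0}])

```text
t: 20.97
tool_pos: [0.4438, -0.0241, 0.1802]
ee_rot: [3.033, 0.804, 0.011]
wrist_force: [0.1, -0.6, -2.1]
finger_gap: 0.0439
grasp_force: 61.5
```

```bash
python3 go.py Pegg -60.3
```

```text
Pegg [ 470.3 -247.2] psi -60.3 yaw -0.0 then x -8.74 y 20.69 z now 0.1802 F [ 0.1 -0.6 -2.1] gap 0.0439 t 21.0
```

>>> drive_tool(plan=[{"x": -0.7,"y": 1.7,"z": 0,"yaw": 0,"gripper": 0},{"x": -1.5,"y": 3.6,"z": 0,"yaw": 0,"gripper": 0},{"x": -1.5,"y": 3.6,"z": 0,"yaw": 0,"gripper": 0},{"x": -1.5,"y": 3.6,"z": 0,"yaw": 0,"gripper": 0},{"x": -1.5,"y": 3.6,"z": 0,"yaw": 0,"gripper": 0},{"x": -1.2,"y": 2.7,"z": 0,"yaw": 0,"gripper": 0},{"x": -0.8,"y": 1.9,"z": 0,"yaw": 0,"gripper": 0},{"x": 0,"y": 0,"z": 2,"yaw": 0,"gripper": 0},{"x": 0,"y": 0,"z": 3.5,"yaw": 0,"gripper": 0},{"x": 0,"y": 0,"z": 3.5,"yaw": 0,"gripper": 0},{"x": 0,"y": 0,"z": 2,"yaw": 0,"gripper": 0},{"x": 0,"y": 0,"z": 0.8,"yaw": 0,"gripper": 0}])

```text
t: 21.97
tool_pos: [0.4661, -0.245, 0.0537]
ee_rot: [-3.031, -0.802, 0.008]
wrist_force: [-0.3, 0.9, -1.0]
finger_gap: 0.0439
grasp_force: 61.4
```

>>> drive_tool(plan=[{"x": 0,"y": 0,"z": 0,"yaw": 0,"gripper": 0},{"x": 0,"y": 0,"z": 0,"yaw": 0,"gripper": 0},{"x": 0,"y": 0,"z": 0,"yaw": 0,"gripper": 0}])

```text
t: 22.22
tool_pos: [0.4696, -0.2472, 0.0593]
ee_rot: [3.035, 0.804, 0.002]
wrist_force: [0.5, -0.1, 0.1]
finger_gap: 0.044
grasp_force: 61.5
```

```bash
python3 go.py Pegg -60.3
```

```text
Pegg [ 470.3 -247.2] psi -60.3 yaw -0.0 then x 0.07 y 0.03 z now 0.0593 F [ 0.5 -0.1  0.1] gap 0.044 t 22.2
```

>>> drive_tool(plan=[{"x": 0.1,"y": 0,"z": 0.6,"yaw": 0,"gripper": 0},{"x": 0,"y": 0,"z": 0.8,"yaw": 0,"gripper": 0},{"x": 0,"y": 0,"z": 0.5,"yaw": 0,"gripper": 0},{"x": 0,"y": 0,"z": 0.3,"yaw": 0,"gripper": 0},{"x": 0,"y": 0,"z": 0.1,"yaw": 0,"gripper": 0},{"x": 0,"y": 0,"z": 0.1,"yaw": 0,"gripper": 0},{"x": 0,"y": 0,"z": 0,"yaw": 0,"gripper": 0},{"x": 0,"y": 0,"z": 0,"yaw": 0,"gripper": 0}])

```text
t: 22.88
tool_pos: [0.4696, -0.2462, 0.0342]
ee_rot: [3.037, 0.804, 0.0]
wrist_force: [-0.7, 0.1, 1.0]
finger_gap: 0.044
grasp_force: 61.6
```

>>> drive_tool(plan=[{"x": 0,"y": 0,"z": 0.05,"yaw": 0,"gripper": 0},{"x": 0,"y": 0,"z": 0,"yaw": 0,"gripper": 0},{"x": 0,"y": 0,"z": 0,"yaw": 0,"gripper": 0}])

```text
t: 23.13
tool_pos: [0.4697, -0.2462, 0.0341]
ee_rot: [3.037, 0.804, 0.0]
wrist_force: [-2.2, 1.2, 5.4]
finger_gap: 0.0435
grasp_force: 62.1
```

Firm contact. Release and go to the round roll.

>>> drive_tool(plan=[{"x": 0,"y": 0,"z": 0,"yaw": 0,"gripper": 0.56},{"x": 0,"y": 0,"z": 0,"yaw": 0,"gripper": 0.62},{"x": 0,"y": 0,"z": 0,"yaw": 0,"gripper": 0.68},{"x": 0,"y": 0,"z": 0,"yaw": 0,"gripper": 0.68},{"x": 0,"y": 0,"z": 0,"yaw": 0,"gripper": 0.68}])

```text
t: 23.55
tool_pos: [0.4697, -0.2463, 0.0334]
ee_rot: [3.037, 0.804, 0.0]
wrist_force: [0.3, 0.3, -0.9]
finger_gap: 0.0581
grasp_force: 0.0
```

>>> drive_tool(plan=[{"x": 0,"y": 0,"z": -1,"yaw": 0,"gripper": 0.68},{"x": 0,"y": 0,"z": -2,"yaw": 0,"gripper": 0.68},{"x": 0,"y": 0,"z": -3.5,"yaw": 0,"gripper": 0.68},{"x": 0,"y": 0,"z": -4,"yaw": 0,"gripper": 0.68},{"x": 0,"y": 0,"z": -3,"yaw": 0,"gripper": 0.68},{"x": 0,"y": 0,"z": -1,"yaw": 0,"gripper": 1},{"x": 0,"y": 0,"z": 0,"yaw": 0,"gripper": 1}])

```text
t: 24.13
tool_pos: [0.471, -0.2471, 0.1821]
ee_rot: [3.032, 0.803, 0.007]
wrist_force: [0.2, 0.3, -0.6]
finger_gap: 0.0798
grasp_force: 0.0
```

```bash
python3 go.py round -64.1;python3 -c "
from rig import env;import cv2
a=env.grab_frame('side')['image']
cv2.imwrite('pics/s5.png',cv2.resize(a[200:400,100:360],None,fx=2,fy=2))"
```

```text
round [563.3  19.8] psi -60.3 yaw 3.8 then x 19.97 y -19.98 z now 0.1821 F [ 0.2  0.3 -0.6] gap 0.0798 t 24.1
```

View pics/s5.png

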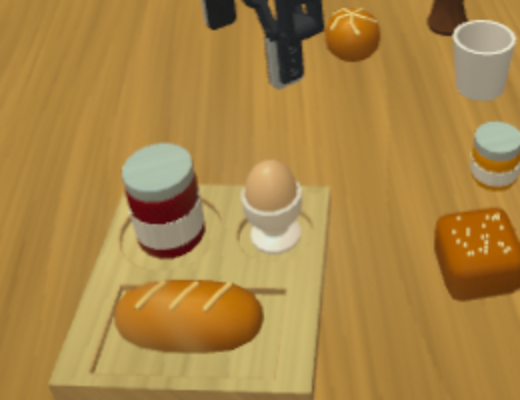

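board_three is complete: jam jar (163,200), egg cup (272,205), roll (188,315). One visible fingertip ends at about (288,84), which is (244,242) in the full frame. I'll use it to check how far back the pads stand.

```bash
python3 - <<'E'
from h import *
import pickle
g=pickle.load(open('side0.pkl','rb'));a=np.radians(-60.3);u=np.array([np.cos(a),np.sin(a)])
for z in(.178,.182,.186,.190,.194):
  for s in(.04,.054): print(z,s,proj(g,[[*(np.array([.471,-.2471])+s*u),z]]).round(1))
E
```

```text
0.178 0.04 [[243.3 249.2]]
0.178 0.054 [[249.3 254.6]]
0.182 0.04 [[243.1 246.7]]
0.182 0.054 [[249.1 252.2]]
0.186 0.04 [[242.9 244.2]]
0.186 0.054 [[248.9 249.7]]
0.19 0.04 [[242.7 241.7]]
0.19 0.054 [[248.7 247.1]]
0.194 0.04 [[242.5 239.2]]
0.194 0.054 [[248.5 244.6]]
```

>>> drive_tool(plan=[{"x": 0,"y": 0,"z": 0,"yaw": 3.8,"gripper": 1},{"x": 1.5,"y": -1.5,"z": 0,"yaw": 0,"gripper": 1},{"x": 2.8,"y": -2.8,"z": 0,"yaw": 0,"gripper": 1},{"x": 2.8,"y": -2.8,"z": 0,"yaw": 0,"gripper": 1},{"x": 2.8,"y": -2.8,"z": 0,"yaw": 0,"gripper": 1},{"x": 2.8,"y": -2.8,"z": 0,"yaw": 0,"gripper": 1},{"x": 2.8,"y": -2.8,"z": 0,"yaw": 0,"gripper": 1},{"x": 2.5,"y": -2.5,"z": 0,"yaw": 0,"gripper": 1},{"x": 2,"y": -2,"z": 0,"yaw": 0,"gripper": 1},{"x": 0,"y": 0,"z": 2,"yaw": 0,"gripper": 1},{"x": 0,"y": 0,"z": 3,"yaw": 0,"gripper": 1},{"x": 0,"y": 0,"z": 2,"yaw": 0,"gripper": 1}])

```text
t: 25.18
tool_pos: [0.5602, 0.0221, 0.1043]
ee_rot: [-3.06, -0.705, 0.008]
wrist_force: [-0.1, -0.9, -1.0]
finger_gap: 0.0854
grasp_force: 0.0
```

>>> drive_tool(plan=[{"x": 0,"y": 0,"z": 1,"yaw": 0,"gripper": 1},{"x": 0,"y": 0,"z": 0,"yaw": 0,"gripper": 1},{"x": 0,"y": 0,"z": 0,"yaw": 0,"gripper": 1},{"x": 0,"y": 0,"z": 0,"yaw": 0,"gripper": 1}])

```text
t: 25.52
tool_pos: [0.5629, 0.0208, 0.0992]
ee_rot: [3.062, 0.703, 0.002]
wrist_force: [-0.2, -0.1, 0.5]
finger_gap: 0.0851
grasp_force: 0.0
```

```bash
python3 go.py round -64.1
```

```text
round [563.3  19.8] psi -64.2 yaw -0.1 then x -0.01 y 0.10 z now 0.0992 F [-0.2 -0.1  0.5] gap 0.0851 t 25.5
```

>>> drive_tool(plan=[{"x": 0,"y": 0.1,"z": 1,"yaw": 0,"gripper": 1},{"x": 0,"y": 0,"z": 2,"yaw": 0,"gripper": 1},{"x": 0,"y": 0,"z": 2.2,"yaw": 0,"gripper": 1},{"x": 0,"y": 0,"z": 1.8,"yaw": 0,"gripper": 1},{"x": 0,"y": 0,"z": 1,"yaw": 0,"gripper": 1},{"x": 0,"y": 0,"z": 0.6,"yaw": 0,"gripper": 1},{"x": 0,"y": 0,"z": 0.3,"yaw": 0,"gripper": 1},{"x": 0,"y": 0,"z": 0,"yaw": 0,"gripper": 1},{"x": 0,"y": 0,"z": 0,"yaw": 0,"gripper": 1}])

```text
t: 26.27
tool_pos: [0.5634, 0.02, 0.0103]
ee_rot: [3.061, 0.703, 0.002]
wrist_force: [0.2, -0.4, -0.3]
finger_gap: 0.0852
grasp_force: 0.0
```

>>> drive_tool(plan=[{"x": 0,"y": 0,"z": 0,"yaw": 0,"gripper": 0.85},{"x": 0,"y": 0,"z": 0,"yaw": 0,"gripper": 0.75},{"x": 0,"y": 0,"z": 0,"yaw": 0,"gripper": 0.65},{"x": 0,"y": 0,"z": 0,"yaw": 0,"gripper": 0.4},{"x": 0,"y": 0,"z": 0,"yaw": 0,"gripper": 0},{"x": 0,"y": 0,"z": 0,"yaw": 0,"gripper": 0},{"x": 0,"y": 0,"z": 0,"yaw": 0,"gripper": 0},{"x": 0,"y": 0,"z": 0,"yaw": 0,"gripper": 0}])

```text
t: 26.93
tool_pos: [0.5634, 0.02, 0.0108]
ee_rot: [3.061, 0.703, 0.003]
wrist_force: [-1.3, 0.0, 7.0]
finger_gap: 0.0572
grasp_force: 64.2
```

```bash
python3 go.py round -64.1
```

```text
round [563.3  19.8] psi -64.1 yaw -0.0 then x -0.02 y 0.01 z now 0.0108 F [-1.3  0.   7. ] gap 0.0572 t 26.9
```

>>> drive_tool(plan=[{"x": 0,"y": 0,"z": -0.3,"yaw": 0,"gripper": 0},{"x": 0,"y": 0,"z": -0.8,"yaw": 0,"gripper": 0},{"x": 0,"y": 0,"z": -1.5,"yaw": 0,"gripper": 0},{"x": 0,"y": 0,"z": -2.5,"yaw": 0,"gripper": 0},{"x": 0,"y": 0,"z": -3,"yaw": 0,"gripper": 0},{"x": 0,"y": 0,"z": -3,"yaw": 0,"gripper": 0},{"x": 0,"y": 0,"z": -2,"yaw": 0,"gripper": 0},{"x": 0,"y": 0,"z": -0.5,"yaw": 0,"gripper": 0}])

```text
t: 27.6
tool_pos: [0.5647, 0.02, 0.15]
ee_rot: [3.059, 0.703, 0.011]
wrist_force: [1.0, -0.1, -0.2]
finger_gap: 0.0574
grasp_force: 64.1
```

```bash
python3 go.py Pround -64.1
```

```text
Pround [382.2 263.3] psi -64.1 yaw -0.0 then x -5.78 y -29.86 z now 0.1500 F [ 1.  -0.1 -0.2] gap 0.0574 t 27.6
```

>>> drive_tool(plan=[{"x": -0.4,"y": -1.9,"z": 0,"yaw": 0,"gripper": 0},{"x": -0.75,"y": -3.8,"z": 0,"yaw": 0,"gripper": 0},{"x": -0.75,"y": -3.8,"z": 0,"yaw": 0,"gripper": 0},{"x": -0.75,"y": -3.8,"z": 0,"yaw": 0,"gripper": 0},{"x": -0.75,"y": -3.8,"z": 0,"yaw": 0,"gripper": 0},{"x": -0.75,"y": -3.8,"z": 0,"yaw": 0,"gripper": 0},{"x": -0.75,"y": -3.8,"z": 0,"yaw": 0,"gripper": 0},{"x": -0.5,"y": -3,"z": 0,"yaw": 0,"gripper": 0},{"x": -0.4,"y": -2,"z": 0,"yaw": 0,"gripper": 0},{"x": 0,"y": 0,"z": 1.5,"yaw": 0,"gripper": 0},{"x": 0,"y": 0,"z": 3,"yaw": 0,"gripper": 0},{"x": 0,"y": 0,"z": 3,"yaw": 0,"gripper": 0}])

```text
t: 28.6
tool_pos: [0.3809, 0.2628, 0.07]
ee_rot: [-3.061, -0.705, -0.004]
wrist_force: [0.2, 0.1, -0.9]
finger_gap: 0.0575
grasp_force: 64.2
```

>>> drive_tool(plan=[{"x": 0,"y": 0,"z": 1.8,"yaw": 0,"gripper": 0},{"x": 0,"y": 0,"z": 0.7,"yaw": 0,"gripper": 0},{"x": 0,"y": 0,"z": 0,"yaw": 0,"gripper": 0},{"x": 0,"y": 0,"z": 0,"yaw": 0,"gripper": 0},{"x": 0,"y": 0,"z": 0,"yaw": 0,"gripper": 0}])

```text
t: 29.02
tool_pos: [0.3818, 0.2623, 0.0465]
ee_rot: [-3.062, -0.703, -0.003]
wrist_force: [0.6, 0.3, -0.1]
finger_gap: 0.0578
grasp_force: 64.1
```

```bash
python3 go.py Pround -64.1
```

```text
Pround [382.2 263.3] psi -64.1 yaw -0.0 then x 0.08 y -0.07 z now 0.0465 F [ 0.6  0.3 -0.1] gap 0.0578 t 29.0
```

>>> drive_tool(plan=[{"x": 0.1,"y": -0.1,"z": 0.6,"yaw": 0,"gripper": 0},{"x": 0,"y": 0,"z": 0.7,"yaw": 0,"gripper": 0},{"x": 0,"y": 0,"z": 0.5,"yaw": 0,"gripper": 0},{"x": 0,"y": 0,"z": 0.3,"yaw": 0,"gripper": 0},{"x": 0,"y": 0,"z": 0.1,"yaw": 0,"gripper": 0},{"x": 0,"y": 0,"z": 0,"yaw": 0,"gripper": 0},{"x": 0,"y": 0,"z": 0,"yaw": 0,"gripper": 0},{"x": 0,"y": 0,"z": 0,"yaw": 0,"gripper": 0}])

```text
t: 29.68
tool_pos: [0.3816, 0.2634, 0.0236]
ee_rot: [3.062, 0.703, 0.0]
wrist_force: [0.4, -0.9, -0.4]
finger_gap: 0.0572
grasp_force: 64.2
```

```bash
python3 go.py Pround -64.1;python3 -c "
from rig import env;import cv2
a=env.grab_frame('side')['image']
cv2.imwrite('pics/s6.png',cv2.resize(a[110:220,140:290],None,fx=3.5,fy=3.5))"
```

```text
Pround [382.2 263.3] psi -64.1 yaw -0.0 then x 0.05 y 0.04 z now 0.0236 F [ 0.4 -0.9 -0.4] gap 0.0572 t 29.7
```

View pics/s6.png

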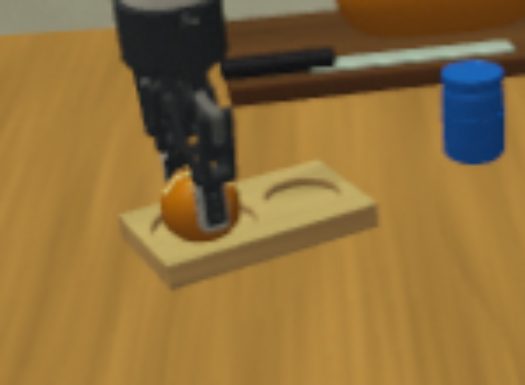

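The round roll hangs in the large pocket at (200,205). I'll make contact and release it.

>>> drive_tool(plan=[{"x": 0,"y": 0,"z": 0.05,"yaw": 0,"gripper": 0},{"x": 0,"y": 0,"z": 0.05,"yaw": 0,"gripper": 0},{"x": 0,"y": 0,"z": 0,"yaw": 0,"gripper": 0},{"x": 0,"y": 0,"z": 0,"yaw": 0,"gripper": 0}])

```text
t: 30.07
tool_pos: [0.3816, 0.2635, 0.0228]
ee_rot: [-3.062, -0.703, -0.001]
wrist_force: [-1.9, 0.4, 5.0]
finger_gap: 0.0573
grasp_force: 64.7
```

>>> drive_tool(plan=[{"x": 0,"y": 0,"z": 0,"yaw": 0,"gripper": 0.72},{"x": 0,"y": 0,"z": 0,"yaw": 0,"gripper": 0.77},{"x": 0,"y": 0,"z": 0,"yaw": 0,"gripper": 0.83},{"x": 0,"y": 0,"z": 0,"yaw": 0,"gripper": 0.83},{"x": 0,"y": 0,"z": 0,"yaw": 0,"gripper": 0.83}])

```text
t: 30.48
tool_pos: [0.3814, 0.2634, 0.0224]
ee_rot: [3.062, 0.703, -0.0]
wrist_force: [-0.5, -0.6, 0.6]
finger_gap: 0.0712
grasp_force: 0.0
```

>>> drive_tool(plan=[{"x": 0,"y": 0,"z": -1,"yaw": 0,"gripper": 0.83},{"x": 0,"y": 0,"z": -2,"yaw": 0,"gripper": 0.83},{"x": 0,"y": 0,"z": -3.5,"yaw": 0,"gripper": 0.83},{"x": 0,"y": 0,"z": -4,"yaw": 0,"gripper": 0.83},{"x": 0,"y": 0,"z": -4,"yaw": 0,"gripper": 0.83},{"x": 0,"y": 0,"z": -1,"yaw": 0,"gripper": 0.83},{"x": 0,"y": 0,"z": 0,"yaw": 0,"gripper": 0.83}])

```text
t: 31.07
tool_pos: [0.3832, 0.2643, 0.1809]
ee_rot: [-3.06, -0.703, -0.012]
wrist_force: [-0.3, 0.4, 0.5]
finger_gap: 0.0705
grasp_force: 0.0
```

```bash
python3 go.py honey -64.1
```

```text
honey [ 664.8 -191.6] psi -64.1 yaw -0.0 then x 5.42 y 53.31 z now 0.1809 F [-0.3  0.4  0.5] gap 0.0705 t 31.1
```

>>> drive_tool(plan=[{"x": 0.2,"y": 1.9,"z": 0,"yaw": 0,"gripper": 0.83},{"x": 0.4,"y": 3.9,"z": 0,"yaw": 0,"gripper": 0.83},{"x": 0.4,"y": 3.9,"z": 0,"yaw": 0,"gripper": 0.83},{"x": 0.4,"y": 3.9,"z": 0,"yaw": 0,"gripper": 0.83},{"x": 0.4,"y": 3.9,"z": 0,"yaw": 0,"gripper": 0.83},{"x": 0.4,"y": 3.9,"z": 0,"yaw": 0,"gripper": 0.83},{"x": 0.4,"y": 3.9,"z": 0,"yaw": 0,"gripper": 0.83},{"x": 0.4,"y": 3.9,"z": 0,"yaw": 0,"gripper": 0.83},{"x": 0.4,"y": 3.9,"z": 0,"yaw": 0,"gripper": 0.83},{"x": 0.4,"y": 3.9,"z": 0,"yaw": 0,"gripper": 0.83},{"x": 0.4,"y": 3.9,"z": 0,"yaw": 0,"gripper": 0.83},{"x": 0.4,"y": 3.9,"z": 0,"yaw": 0,"gripper": 0.83}])

```text
t: 32.07
tool_pos: [0.6183, -0.1213, 0.1755]
ee_rot: [-3.061, -0.702, 0.004]
wrist_force: [0.8, 1.5, 0.4]
finger_gap: 0.0709
grasp_force: 0.0
```

>>> drive_tool(plan=[{"x": 0.4,"y": 3.9,"z": 0,"yaw": 0,"gripper": 0.83},{"x": 0.3,"y": 2.8,"z": 0,"yaw": 0,"gripper": 0.83},{"x": 0.1,"y": 1.8,"z": 0,"yaw": 0,"gripper": 0.83},{"x": 0,"y": 0,"z": 2,"yaw": 0,"gripper": 0.83},{"x": 0,"y": 0,"z": 3,"yaw": 0,"gripper": 0.83},{"x": 0,"y": 0,"z": 3,"yaw": 0,"gripper": 0.83},{"x": 0,"y": 0,"z": 1.5,"yaw": 0,"gripper": 0.83},{"x": 0,"y": 0,"z": 0,"yaw": 0,"gripper": 0.83},{"x": 0,"y": 0,"z": 0,"yaw": 0,"gripper": 0.83},{"x": 0,"y": 0,"z": 0,"yaw": 0,"gripper": 0.83}])

```text
t: 32.9
tool_pos: [0.6631, -0.1928, 0.0831]
ee_rot: [3.061, 0.703, 0.001]
wrist_force: [-0.1, -0.9, 0.1]
finger_gap: 0.071
grasp_force: 0.0
```

```bash
python3 go.py honey -64.1
```

```text
honey [ 664.8 -191.6] psi -64.1 yaw -0.0 then x 0.20 y -0.04 z now 0.0831 F [-0.1 -0.9  0.1] gap 0.071 t 32.9
```

Down 6.9 cm to z = 0.014.

>>> drive_tool(plan=[{"x": 0.2,"y": 0,"z": 0.8,"yaw": 0,"gripper": 0.83},{"x": 0,"y": 0,"z": 1.6,"yaw": 0,"gripper": 0.83},{"x": 0,"y": 0,"z": 1.8,"yaw": 0,"gripper": 0.83},{"x": 0,"y": 0,"z": 1.4,"yaw": 0,"gripper": 0.83},{"x": 0,"y": 0,"z": 0.8,"yaw": 0,"gripper": 0.83},{"x": 0,"y": 0,"z": 0.4,"yaw": 0,"gripper": 0.83},{"x": 0,"y": 0,"z": 0,"yaw": 0,"gripper": 0.83},{"x": 0,"y": 0,"z": 0,"yaw": 0,"gripper": 0.83}])

```text
t: 33.57
tool_pos: [0.665, -0.192, 0.0154]
ee_rot: [3.061, 0.703, 0.002]
wrist_force: [-0.1, -0.7, -0.7]
finger_gap: 0.071
grasp_force: 0.0
```

>>> drive_tool(plan=[{"x": 0,"y": 0,"z": 0,"yaw": 0,"gripper": 0.65},{"x": 0,"y": 0,"z": 0,"yaw": 0,"gripper": 0.55},{"x": 0,"y": 0,"z": 0,"yaw": 0,"gripper": 0.45},{"x": 0,"y": 0,"z": 0,"yaw": 0,"gripper": 0.2},{"x": 0,"y": 0,"z": 0,"yaw": 0,"gripper": 0},{"x": 0,"y": 0,"z": 0,"yaw": 0,"gripper": 0},{"x": 0,"y": 0,"z": 0,"yaw": 0,"gripper": 0},{"x": 0,"y": 0,"z": 0,"yaw": 0,"gripper": 0}])

```text
t: 34.23
tool_pos: [0.6651, -0.1921, 0.016]
ee_rot: [3.06, 0.703, 0.003]
wrist_force: [-0.6, -0.5, 5.8]
finger_gap: 0.0397
grasp_force: 61.0
```

```bash
python3 go.py honey -64.1
```

```text
honey [ 664.8 -191.6] psi -64.1 yaw -0.0 then x -0.01 y -0.06 z now 0.0160 F [-0.6 -0.5  5.8] gap 0.0397 t 34.2
```

>>> drive_tool(plan=[{"x": 0,"y": 0,"z": -0.5,"yaw": 0,"gripper": 0},{"x": 0,"y": 0,"z": -1.5,"yaw": 0,"gripper": 0},{"x": 0,"y": 0,"z": -3,"yaw": 0,"gripper": 0},{"x": 0,"y": 0,"z": -4,"yaw": 0,"gripper": 0},{"x": 0,"y": 0,"z": -4,"yaw": 0,"gripper": 0},{"x": 0,"y": 0,"z": -2.5,"yaw": 0,"gripper": 0},{"x": 0,"y": 0,"z": -0.5,"yaw": 0,"gripper": 0}])

```text
t: 34.82
tool_pos: [0.6665, -0.1926, 0.1813]
ee_rot: [3.056, 0.702, 0.013]
wrist_force: [0.5, 0.1, 0.9]
finger_gap: 0.0397
grasp_force: 60.6
```

```bash
python3 go.py Phoney -64.1
```

```text
Phoney [457.8 300. ] psi -64.1 yaw -0.0 then x 2.74 y -53.43 z now 0.1813 F [0.5 0.1 0.9] gap 0.0397 t 34.8
```

>>> drive_tool(plan=[{"x": 0.1,"y": -1.9,"z": 0,"yaw": 0,"gripper": 0},{"x": 0.2,"y": -3.9,"z": 0,"yaw": 0,"gripper": 0},{"x": 0.2,"y": -3.9,"z": 0,"yaw": 0,"gripper": 0},{"x": 0.2,"y": -3.9,"z": 0,"yaw": 0,"gripper": 0},{"x": 0.2,"y": -3.9,"z": 0,"yaw": 0,"gripper": 0},{"x": 0.2,"y": -3.9,"z": 0,"yaw": 0,"gripper": 0},{"x": 0.2,"y": -3.9,"z": 0,"yaw": 0,"gripper": 0},{"x": 0.2,"y": -3.9,"z": 0,"yaw": 0,"gripper": 0},{"x": 0.2,"y": -3.9,"z": 0,"yaw": 0,"gripper": 0},{"x": 0.2,"y": -3.9,"z": 0,"yaw": 0,"gripper": 0},{"x": 0.2,"y": -3.9,"z": 0,"yaw": 0,"gripper": 0},{"x": 0.2,"y": -3.9,"z": 0,"yaw": 0,"gripper": 0}])

```text
t: 35.82
tool_pos: [0.4879, 0.2227, 0.1736]
ee_rot: [3.062, 0.703, -0.003]
wrist_force: [1.6, 0.4, -0.8]
finger_gap: 0.0393
grasp_force: 60.7
```

>>> drive_tool(plan=[{"x": 0.2,"y": -3.9,"z": 0,"yaw": 0,"gripper": 0},{"x": 0.2,"y": -2.8,"z": 0,"yaw": 0,"gripper": 0},{"x": 0,"y": -1.9,"z": 0,"yaw": 0,"gripper": 0},{"x": 0,"y": 0,"z": 2,"yaw": 0,"gripper": 0},{"x": 0,"y": 0,"z": 3.5,"yaw": 0,"gripper": 0},{"x": 0,"y": 0,"z": 3.5,"yaw": 0,"gripper": 0},{"x": 0,"y": 0,"z": 2,"yaw": 0,"gripper": 0},{"x": 0,"y": 0,"z": 0.8,"yaw": 0,"gripper": 0},{"x": 0,"y": 0,"z": 0,"yaw": 0,"gripper": 0},{"x": 0,"y": 0,"z": 0,"yaw": 0,"gripper": 0},{"x": 0,"y": 0,"z": 0,"yaw": 0,"gripper": 0}])

```text
t: 36.73
tool_pos: [0.4567, 0.3009, 0.0578]
ee_rot: [-3.061, -0.703, -0.004]
wrist_force: [0.1, -0.4, -0.2]
finger_gap: 0.0398
grasp_force: 60.7
```

```bash
python3 go.py Phoney -64.1
```

```text
Phoney [457.8 300. ] psi -64.1 yaw -0.0 then x 0.06 y 0.13 z now 0.0578 F [ 0.1 -0.4 -0.2] gap 0.0398 t 36.7
```

Contact expected near 0.028, so 3.0 cm to go.

>>> drive_tool(plan=[{"x": 0.1,"y": 0.1,"z": 0.7,"yaw": 0,"gripper": 0},{"x": 0,"y": 0,"z": 0.9,"yaw": 0,"gripper": 0},{"x": 0,"y": 0,"z": 0.6,"yaw": 0,"gripper": 0},{"x": 0,"y": 0,"z": 0.4,"yaw": 0,"gripper": 0},{"x": 0,"y": 0,"z": 0.2,"yaw": 0,"gripper": 0},{"x": 0,"y": 0,"z": 0.1,"yaw": 0,"gripper": 0},{"x": 0,"y": 0,"z": 0,"yaw": 0,"gripper": 0},{"x": 0,"y": 0,"z": 0,"yaw": 0,"gripper": 0},{"x": 0,"y": 0,"z": 0,"yaw": 0,"gripper": 0}])

```text
t: 37.48
tool_pos: [0.4565, 0.2998, 0.028]
ee_rot: [3.061, 0.703, -0.002]
wrist_force: [-4.2, -2.1, 6.5]
finger_gap: 0.0397
grasp_force: 61.5
```

>>> drive_tool(plan=[{"x": 0,"y": 0,"z": 0.05,"yaw": 0,"gripper": 0},{"x": 0,"y": 0,"z": 0,"yaw": 0,"gripper": 0},{"x": 0,"y": 0,"z": 0,"yaw": 0,"gripper": 0}])

```text
t: 37.73
tool_pos: [0.4565, 0.2998, 0.028]
ee_rot: [3.061, 0.703, -0.001]
wrist_force: [-4.7, -3.0, 10.4]
finger_gap: 0.0396
grasp_force: 62.0
```

>>> drive_tool(plan=[{"x": 0,"y": 0,"z": -0.05,"yaw": 0,"gripper": 0},{"x": 0,"y": 0,"z": 0,"yaw": 0,"gripper": 0.52},{"x": 0,"y": 0,"z": 0,"yaw": 0,"gripper": 0.58},{"x": 0,"y": 0,"z": 0,"yaw": 0,"gripper": 0.66},{"x": 0,"y": 0,"z": 0,"yaw": 0,"gripper": 0.66},{"x": 0,"y": 0,"z": 0,"yaw": 0,"gripper": 0.66}])

```text
t: 38.23
tool_pos: [0.457, 0.3, 0.0273]
ee_rot: [3.062, 0.703, -0.0]
wrist_force: [1.5, 0.1, -0.4]
finger_gap: 0.0565
grasp_force: 0.0
```

>>> drive_tool(plan=[{"x": 0,"y": 0,"z": -1,"yaw": 0,"gripper": 0.66},{"x": 0,"y": 0,"z": -2,"yaw": 0,"gripper": 0.66},{"x": 0,"y": 0,"z": -3.5,"yaw": 0,"gripper": 0.66},{"x": 0,"y": 0,"z": -4,"yaw": 0,"gripper": 0.66},{"x": 0,"y": 0,"z": -4,"yaw": 0,"gripper": 0.66},{"x": 0,"y": 3.5,"z": -2,"yaw": 0,"gripper": 0.66},{"x": 0,"y": 4,"z": 0,"yaw": 0,"gripper": 0.66},{"x": 0,"y": 4,"z": 0,"yaw": 0,"gripper": 0.66},{"x": 0,"y": 4,"z": 0,"yaw": 0,"gripper": 0.66},{"x": 0,"y": 4,"z": 0,"yaw": 0,"gripper": 0.66},{"x": 0,"y": 3,"z": 0,"yaw": 0,"gripper": 0.66},{"x": 0,"y": 0,"z": 0,"yaw": 0,"gripper": 0.66}])

```text
t: 39.23
tool_pos: [0.5574, 0.0925, 0.1931]
ee_rot: [3.061, 0.695, 0.002]
wrist_force: [0.2, -1.1, 0.1]
finger_gap: 0.0564
grasp_force: 0.0
```

```bash
python3 -c "
from rig import env;import cv2,numpy as np
a=env.grab_frame('top')['image'];b=env.grab_frame('side')['image'];print(env.observe()['t'],env.observe()['wrist_force'])
x=cv2.resize(a[130:340,90:500],(600,307)); y=np.hstack([cv2.resize(b[110:220,140:290],(300,220)),cv2.resize(b[200:400,100:360],(300,230))[:220]])
cv2.imwrite('pics/end.png',np.vstack([x,y]))"
```

```text
39.3333 [ 0.06360553  0.83481899 -0.46150152]
```

View pics/end.png

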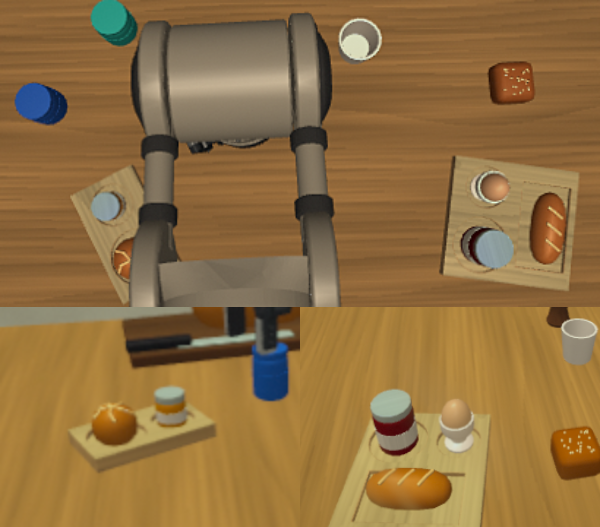

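All five things sit upright in their pockets: long roll (548,228), jam jar (490,247), egg (492,187), honey jar (106,206) and round roll (118,258). The arm is clear of everything.

```bash
python3 -c "
from rig import env;print(env.finish_job())"
```

```text
the job is handed in; nothing more can be done
None
```

The job is handed in at about 39 s of robot time: all five things stand upright in their pockets, placed in the order asked. I never moved the square roll, pepper mill or tumbler; the last pictures show the roll and tumbler where they stood, with the arm hiding most of the mill.

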